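Refit a radio's push knob and hold it down to store a station

TASK

Store the marked station on the desk radio: first turn the round tuning knob on its left a little at a time until the sliding pointer lines up with the marker clipped behind the scale. Then pick up the loose knob with the bar grip from the desk, turn it so that its bore fits the flat on the radio's bare shaft (the nose points the way the flat faces), push it right onto the shaft and press it fully down against the spring. Finish while still holding the knob pressed down, with the pointer on the marker, and leave the eraser, the binder clip and the keys where they lie.

Things in the scene. Friction and masses are not known exactly. Their poses are not given: they have to be found in the camera images.
- radio: desk radio, fixed: grey case with light wood cheeks and black top, 130 (x) x 230 (y) x 50 mm high. Origin under its centre on the desk; z up; front faces -x, left side is +y. On its top: tuning knob on the left (x -20, y +70 mm), bare shaft on the right (x -20, y -70 mm), a scale with a sliding pointer at the back between them.
- tuner (a joint): angle of the tuning knob (rad), grows clockwise seen from above, -1.7 to 1.7; starts at -1.4 to -0.6. The needed turn is clockwise, 0.5 to 1.9 rad (more than 1.5 may need a second grasp). Friction 0.04 N m; it stays where it is left. 1 rad clockwise moves the pointer 20 mm to the right (radio's -y).
- tuner_grip (a point): point on the vertical axis of the tuning knob, 14 mm above the radio's top: round knurled aluminium knob, 34 mm across (36 mm at its foot), its top 22 mm above the radio's top. Can be gripped at any yaw.
- pointer_tip (a point): rear tip of the pale pointer, a blade 3 mm wide (radio's y), 10 mm long and 5 mm high that slides along the slot in the scale, coupled to the tuning knob. It always starts to the left (+y) of the marker.
- marker: steel marker clipped on behind the scale, fixed: an upright blade 3 mm wide (y), 10 mm long, 8 mm high on a 12 mm wide foot. Origin under the blade on the radio's top, axes as the radio's. The pointer is on the marker when the two blades have the same y in the radio's frame.
- shaft_tip (a point): centre of the round outline at the top of the bare upright aluminium D-shaft: 16 mm diameter, 21 mm above the radio's top when not pressed, with a flat along its whole length 1.2 mm from the axis. The point's x axis points out of the flat (the way it faces; roughly to the robot, varies); z up. The shaft cannot turn, only slide down. Collar at its foot: 22 mm diameter, 2 mm high.
- push (a joint): how far the shaft is pressed down (m), 0 to 0.004 (stop); the spring resists with 3 N at the start and 7 N at the stop, and lifts the shaft again when let go.
- knob: the loose aluminium knob, about 40 g, standing bore down on the desk left of the radio. Origin: centre of its underside, on the bore's axis; z up; x points to its nose. Round skirt 36 mm across, 16 mm high; on it a bar grip 10 mm wide (y), x from -16 to +29 mm, 16 to 32 mm above the underside, ending in a pointed nose; a thin dark line on top runs to the nose.
- knob_bore (a point): centre of the mouth of the loose knob's D-bore, at the knob's origin, axes as the knob's. Bore: open below, 13 mm deep, round side 17.6 mm diameter, flat 1.9 mm from the axis on the nose's side. It passes freely over the shaft only with the nose pointing as the shaft's flat faces (within about 0.15 rad). Seated, the mouth lies 13 mm below the shaft's tip.
- knob_nose (a point): point of the loose knob's nose, 28 mm from its axis along its x, 24 mm above its underside.
- eraser: eraser in its sleeve, 58x23x12 mm, lies on the desk; leave it alone (origin: centre of its underside).
- binder_clip: black binder clip with a wire loop, 49x32x18 mm, on the desk; leave it alone (origin: centre of its underside).
- keys: bunch of keys, 84x118x8 mm, on the desk to the right of the radio; leave it alone (origin: centre of its underside).
There are look-alikes about, which are no part of the job. Leave any green or turquoise look-alike of the knob alone.

How it is judged:
By the outcome, as a careful person would: the job done as asked, in the order asked, and still so for the second after the job is handed in, while the arm keeps its last pose, push and grip.
It also fails if it takes over 64 s, if anything falls off the work surface, if the arm or the gripper's body presses on something with over 40 N, if the wrist force passes 120 N, or if a joint passes its speed limit or range.

ROBOT

A 6-joint arm with a two-finger parallel gripper is mounted at the origin on a cart in front of the work surface, level with it; the furniture and walls round the work are solid. World frame = base frame: x ahead of the robot, y to its left, z up, the work surface at z = 0. Lengths are in m, angles in rad, forces in N, time in s.
With the tool pointing down it reaches from about 0.375 to 0.9 m from the base axis. Payload 3.1 kg.
Tool frame: the origin (TCP) lies midway between the tips of the shut fingers; the grasp point (between the pads) lies 19 mm behind it; x points along the fingers, y is the direction in which the jaws open and shut, and the axes are right-handed (so a half turn about x gives the same grasp; the last joint's range is limited). The gripper opens to 87 mm and grips with 3 to 60 N. Pads are 19 mm wide; open, the fingers measure 117 mm over their backs; the gripper's body (75 mm by 190 mm) begins 51 mm behind the grasp point.
Start: joints at [-1.502, 0.527, 1.433, -0, 1.181, -0.178], TCP at [0.153, -0.606, 0.197] pointing down, gripper open.
Joint ranges: [-3.08, 3.08], [-0.75, 2.2], [0.22, 2.44], [-1.43, 4.57], [0, 2.65], [-2.85, 2.85]. Speed limits (rad/s): [2.79, 2.79, 3.14, 3.14, 3.14, 3.14].

INTERFACE

Orientations are given as a unit quaternion [x, y, z, w].
In Python, from rig import get_obs, imaging, robot gives the robot as it stands.
- The arm moves only by the shell command python3 -m inch 'ROWS' [FORCE]. ROWS is JSON, a list of rows, each a list of 3 entries, a list of its own where there are three numbers: the finger opening in mm, from 0 to 87, then the shift along the tool's x, y, z in mm, then the turn, a rotation vector about the tool's x, y, z in degrees. In form: [[grip, [dx, dy, dz], [wx, wy, wz]], ...]. A call has 1 to 12 rows; each row shifts and turns the pose as measured when the row begins, along the tool's axes as they then stand; what a row does not reach is not made up. A row lasts 1/8 s, in which the tool goes at most 62.5 mm and 10.7 degrees, less where a joint would pass 70% of its speed; a pose out of reach is approached as far as the arm can. A call with a gripper value outside its range is refused whole. The fingers move at their own pace and stop on an object; FORCE is the grip in N (left out, the last holds). Time passes only in rows, so rows that do not move let the fingers close. It gives the time, the measured TCP pose, the force and the opening at its end, in the units of the state.
- get_obs(): the state, without advancing time (a new reading comes with each control period).
- imaging.camera(name): name is "side" or "top" or "wrist"; returns the picture (400x640x3 uint8, red, green, blue); there is no depth.
- imaging.camera_params(name): a dict with "camera_matrix" (3x3 intrinsics, pixels), "xyz" and "rotation" of the camera in the world. Camera axes: x right, y down, z forward; pixel columns grow to the right and rows downward; lengths in m; the calibration is good to about 2 mm. The wrist camera is an equidistant fisheye: a pixel r from the principal point sees the ray r / f radians off the axis. A picture is of the moment at which its call begins: read the wrist's pose just before it. camera_params takes no time and is no camera call; for the wrist camera it gives the pose at the moment of the call.
- robot.hand_in(): hands the job in, once; it reports no verdict.
Trained networks look in the newest picture that a camera, given by its name, has taken for a name from the list of things; names that differ only in an ending like _2 or _b are one class to them, and where a whole thing is asked for, a point or a joint stands for the part that bears it (a point fixed in the world has none). Each returns a list of dicts, best first, with "confidence" (0 to 1); they miss things now and then, are a little off and sometimes report something else, mostly with a low value. They report only what shows in the picture. A call takes as long as a camera call. They do not tell look-alikes from the thing itself.
- imaging.cut_out(camera, target): "pixels" (400x640 bool, what is visible of it) and "box" ([centre column, centre row, width, height] in pixels, round what is visible of it).
- imaging.tip_of(camera, target): "pixel" ([column, row] in pixels: a listed point, or the origin of a listed thing).
The state is a dict: "time": time; "q": joint angles; "joint_velocities": joint speeds; "joint_torque": joint torques, N m; "position": TCP position; "tool_rot": TCP orientation; "ft_force": force on the tool from outside, world axes, zero at the start; "moment": the same for the moment, N m; "grip_width": finger opening in m.
Only numpy, scipy, OpenCV 4.12 (cv2) and the standard library are available. Lean on these libraries where they do the work, as an engineer would, in place of code of your own. Each camera call takes 0.05 s, during which the arm holds its last target. There are 200 camera calls.

## Working session

There is one attempt and no reset: what is moved stays moved. The work goes in short steps, Python scripts to look and compute and a shell command to move; the robot and the scene stay as the last step left them, time stands still between calls to the robot, and variables do not carry over. Pictures are saved under pics/ and viewed, about 8 in all and at most 12, crops included, and the job is handed in when it is done.

```bash
mkdir -p pics; ls; cat > h.py <<'E'
import numpy as np, cv2
from rig import get_obs, imaging, robot
from scipy.spatial.transform import Rotation as R
def cam(n,save=None):
    P=imaging.camera_params(n); im=imaging.camera(n)
    if save: cv2.imwrite('pics/'+save,im[:,:,::-1])
    return im,P
def rot(P):
    r=np.array(P['rotation']); return r if r.shape==(3,3) else R.from_quat(r).as_matrix()
def ray(P,px,n):
    K=np.array(P['camera_matrix']); u=(px[0]-K[0,2])/K[0,0]; v=(px[1]-K[1,2])/K[1,1]
    if n=='wrist':
        t=np.hypot(u,v); d=np.array([u/t*np.sin(t),v/t*np.sin(t),np.cos(t)]) if t>1e-9 else np.array([0,0,1.])
    else: d=np.array([u,v,1.])
    return np.array(P['xyz']),rot(P)@d
def onz(P,px,z,n):
    o,d=ray(P,px,n); return o+d*(z-o[2])/d[2]
def proj(P,X,n):
    K=np.array(P['camera_matrix']); c=rot(P).T@(np.array(X)-np.array(P['xyz']))
    if n=='wrist':
        r=np.hypot(c[0],c[1]); t=np.arctan2(r,c[2]); a=c[:2]/r*t
    else: a=c[:2]/c[2]
    return np.array([K[0,0]*a[0]+K[0,2],K[1,1]*a[1]+K[1,2]])
E
python3 - <<'E'
from h import *
np.set_printoptions(precision=4,suppress=True)
print(get_obs())
for n in ['top','side']:
    im,P=cam(n,n+'0.png'); print(n,P)
    for t,z in [('radio',0),('tuner_grip',.064),('pointer_tip',.055),('marker',.05),('shaft_tip',.071),('knob_bore',0),('knob_nose',.024),('eraser',0),('binder_clip',0),('keys',0)]:
        for d in imaging.tip_of(n,t)[:3]: print(t,np.round(d['pixel'],1),round(d['confidence'],2),onz(P,d['pixel'],z,n))
a=cv2.imread('pics/top0.png');b=cv2.imread('pics/side0.png')
E
```

```text
pics
{'time': 0.0, 'q': array([-1.5025,  0.5285,  1.4339, -0.    ,  1.1814, -0.1785]), 'joint_velocities': array([ 0.0005,  0.0006,  0.0008,  0.0006, -0.0038,  0.002 ]), 'joint_torque': array([  0.0006, -44.0043, -17.6593,   0.0633,   0.0584,  -0.0002]), 'position': array([ 0.1527, -0.6053,  0.1965]), 'tool_rot': array([ 0.7018,  0.0878, -0.7017,  0.0863]), 'ft_force': array([-0.5136,  0.7015, -0.1807]), 'moment': array([ 0.0234, -0.0459, -0.0242]), 'grip_width': 0.08707794534018168}
top {'camera_matrix': array([[469.3986,   0.    , 318.3565],
       [  0.    , 469.3986, 204.0648],
       [  0.    ,   0.    ,   1.    ]]), 'xyz': array([0.4453, 0.0011, 1.427 ]), 'rotation': array([ 0.7115, -0.7023,  0.0162, -0.018 ])}
radio [320.1 194.4] 0.66 [0.5439 0.0004 0.    ]
tuner_grip [299.9 201.1] 0.58 [0.5192 0.0589 0.064 ]
tuner_grip [238.7 237.7] 0.21 [0.4107 0.2347 0.064 ]
pointer_tip [210.9 204.9] 0.37 [0.5052 0.3197 0.055 ]
knob_bore [259.4 188.4] 0.68 [0.5599 0.1857 0.    ]
knob_bore [216.3 183.8] 0.67 [0.5722 0.3175 0.    ]
knob_bore [213.3 153.8] 0.61 [0.6642 0.3289 0.    ]
knob_nose
[... 457 characters left out ...]
1376, 0.7379, 0.8326]), 'rotation': array([-0.2385,  0.8873, -0.3814,  0.1016])}
tuner_grip [318.1 210.5] 0.47 [0.5166 0.0703 0.064 ]
marker [315.2 207. ] 0.5 [0.5368 0.0506 0.05  ]
shaft_tip [335.1 175.4] 0.51 [ 0.5413 -0.0691  0.071 ]
knob_bore [211.1 274.9] 0.55 [0.6631 0.3374 0.    ]
knob_bore [243.6 286.9] 0.55 [0.5735 0.3256 0.    ]
knob_bore [283.4 252.7] 0.53 [0.549  0.1913 0.    ]
knob_nose [245.1 269. ] 0.69 [0.5889 0.2948 0.024 ]
knob_nose [233.6 244.4] 0.68 [0.6607 0.2477 0.024 ]
knob_nose [223.5 268.1] 0.54 [0.6353 0.3187 0.024 ]
eraser [318.8 297.6] 0.65 [0.4045 0.2618 0.    ]
binder_clip [269.4 300.4] 0.45 [0.4994 0.3255 0.    ]
keys [403.5 166.3] 0.6 [ 0.4128 -0.2923  0.    ]
```

```bash
python3 - <<'E'
import cv2,numpy as np
a=cv2.imread('pics/top0.png')[130:260,190:440];a=cv2.resize(a,None,fx=3.2,fy=3.2,interpolation=cv2.INTER_CUBIC)
cv2.imwrite('pics/topc.png',a)
a=cv2.imread('pics/side0.png')[140:320,190:430];a=cv2.resize(a,None,fx=3.3,fy=3.3,interpolation=cv2.INTER_CUBIC)
cv2.imwrite('pics/sidec.png',a)
E
```

```text
(no output)
```

View pics/topc.png

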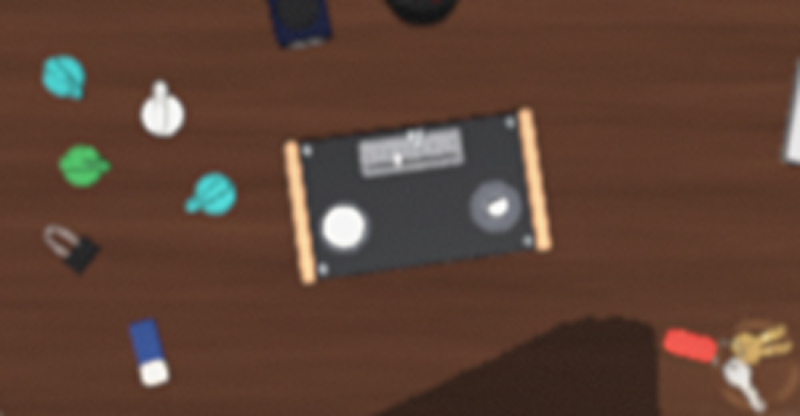

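View pics/sidec.png

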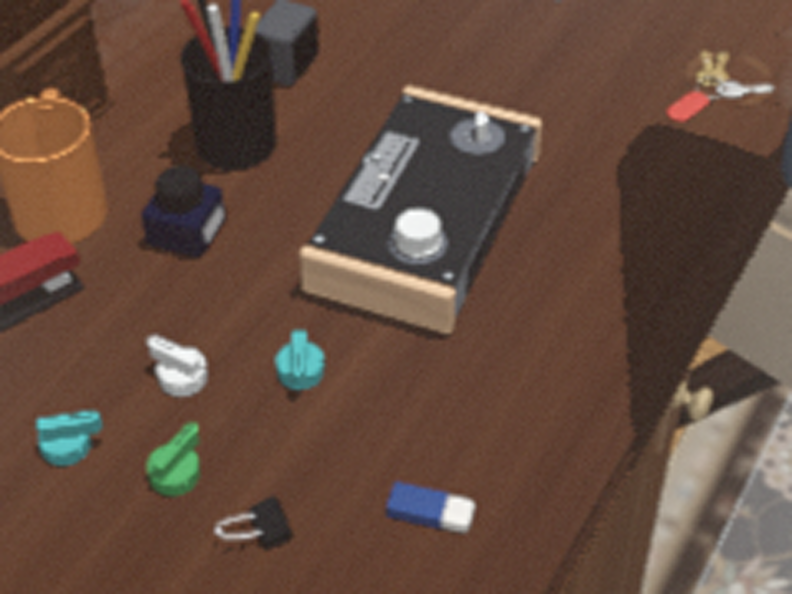

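The loose knob meant is the silvery-white one at top-view pixel (241,164). The turquoise ones at (256,190) and (210,154) and the green one at (216,182) are the look-alikes, so I leave those. The tuner is at about (298,201), the shaft at (345,195), and the radio is yawed about +7.5°. The pointer is left of the marker.

```bash
cat >> h.py <<'E'
def go(pos,yaw=None,n=None):
    """tool down; yaw = world angle of tool y axis (mod 180). prints shift in mm (tool axes, before turning) and turn about tool x in deg"""
    o=get_obs(); T=R.from_quat(o['tool_rot']).as_matrix()
    s=T.T@(np.array(pos)-o['position'])*1e3
    y=np.degrees(np.arctan2(T[1,1],T[0,1]))
    print('shift',np.round(s,1),'dist',round(np.linalg.norm(s),1),'jaw yaw',round(y,1),'tilt x',np.round(T[:,0],3))
    # level: rotvec bringing tool x to -z
    ax=T[:,0]; w=np.cross(ax,[0,0,-1]); print('level rotvec deg',np.round(np.degrees(T.T@w),2))
    if yaw is not None:
        d=(yaw-y+90)%180-90
        print('turn about tool x (deg; tool x down so world yaw sign flips):',round(-d,1),'alt',round(-d+180*np.sign(d),1),'q6',round(o['q'][5],2))
E
python3 - <<'E'
from h import *
np.set_printoptions(precision=4,suppress=True)
P=imaging.camera_params('wrist');o=get_obs();T=R.from_quat(o['tool_rot']).as_matrix()
print(P['camera_matrix'],T.T@(np.array(P['xyz'])-o['position']),T.T@rot(P)); print(T)
P=imaging.camera_params('top')
print('tuner',onz(P,(297.8,201.2),.072,'top'),'shaft',onz(P,(345.3,194.7),.071,'top'),'knob',onz(P,(240.8,165.5),.016,'top'))
go([.50,0,.25],7.5+90)
E
```

```text
[[309.7069   0.     320.7899]
 [  0.     309.7069 200.5796]
 [  0.       0.       1.    ]] [-0.1872  0.0003 -0.0801] [[ 0.0007 -0.2908  0.9568]
 [ 1.      0.001  -0.0004]
 [-0.0008  0.9568  0.2908]]
[[ 0.      0.2443 -0.9697]
 [ 0.     -0.9697 -0.2443]
 [-1.     -0.     -0.    ]]
tuner [0.5184 0.0646 0.072 ] shaft [ 0.5391 -0.0725  0.071 ] knob [0.6273 0.2412 0.016 ]
shift [ -52.5 -502.8 -484.8] dist 700.5 jaw yaw -75.9 tilt x [ 0.  0. -1.]
level rotvec deg [ 0. -0.  0.]
turn about tool x (deg; tool x down so world yaw sign flips): 6.6 alt -173.4 q6 -0.18
```

```bash
python3 -m inch '[[87,[2,-46,-44],[0,0,0]],[87,[2,-46,-44],[0,0,0]],[87,[2,-46,-44],[0,0,0]],[87,[2,-46,-44],[0,0,0]],[87,[4,-46,-44],[0,0,0]],[87,[6,-46,-44],[0,0,0]],[87,[8,-46,-44],[0,0,0]],[87,[8,-46,-44],[0,0,0]],[87,[8,-46,-44],[0,0,0]],[87,[8,-46,-44],[0,0,0]],[87,[8,-40,-40],[0,0,0]],[60,[8,0,0],[0,0,0]]]' 20
cat > look.py <<'E'
from h import *
import sys
np.set_printoptions(precision=4,suppress=True)
im,P=cam('wrist',sys.argv[1]); print('cam',P['xyz'])
for t,z in [('tuner_grip',.064),('pointer_tip',.055),('marker',.05),('shaft_tip',.071),('knob_bore',0),('knob_nose',.024)]:
    for d in imaging.tip_of('wrist',t)[:3]: print(t,np.round(d['pixel'],1),round(d['confidence'],2),onz(P,d['pixel'],z,'wrist'))
E
python3 look.py w1.png; python3 -c "
from h import *
go([.519,.0635,.11],-20)"
```

```text
time: 2.6
position: [0.4995, -0.0162, 0.1319]
tool_rot: [0.706, 0.08, -0.698, 0.091]
ft_force: [-0.4, 0.0, 0.0]
grip_width: 0.0826
cam [0.5748 0.0054 0.3198]
tuner_grip [230.4 156.5] 0.88 [0.5228 0.0674 0.064 ]
pointer_tip [304.1  89.6] 0.54 [0.5914 0.0194 0.055 ]
marker [323.   79.9] 0.41 [0.6038 0.006  0.05  ]
shaft_tip [391.6 171.2] 0.6 [ 0.5437 -0.0675  0.071 ]
knob_bore [146.8  98.4] 0.89 [0.5549 0.1958 0.    ]
knob_bore [81.7  5.9] 0.85 [0.6645 0.3367 0.    ]
knob_bore [76.1 68.5] 0.71 [0.5807 0.319  0.    ]
knob_nose [117.7   6.2] 0.95 [0.6555 0.2507 0.024 ]
knob_nose [119.  110.2] 0.77 [0.5392 0.2163 0.024 ]
knob_nose [79.9 70.9] 0.69 [0.5777 0.2879 0.024 ]
shift [ 21.3 -77.3 -40.6] dist 89.9 jaw yaw -76.6 tilt x [ 0.012 -0.015 -1.   ]
level rotvec deg [ 0.   -0.46 -0.97]
turn about tool x (deg; tool x down so world yaw sign flips): -56.6 alt 123.4 q6 1.09
```

View pics/w1.png

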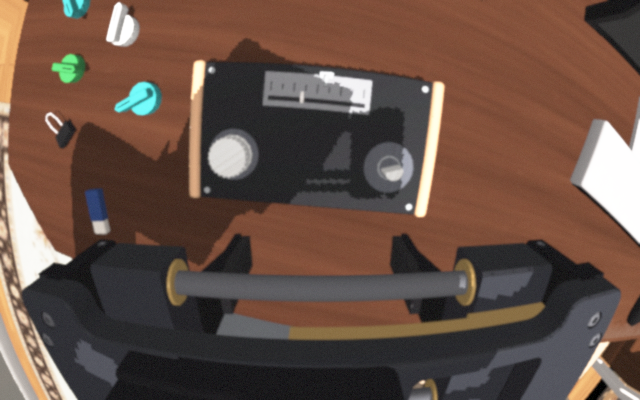

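The radio fills pixels (190–443, 60–215) in the wrist view. The tuner is at (231,156), the shaft at (391,171), the pointer at (303,97) and the marker at about (326,76). The white knob is at (122,25), with its nose pointing up. I'll enlarge it for a precise fit.

```bash
python3 -c "
import cv2
a=cv2.imread('pics/w1.png')[50:225,183:448];cv2.imwrite('pics/w1c.png',cv2.resize(a,None,fx=3,fy=3,interpolation=cv2.INTER_CUBIC))"
```

```text
(no output)
```

View pics/w1c.png

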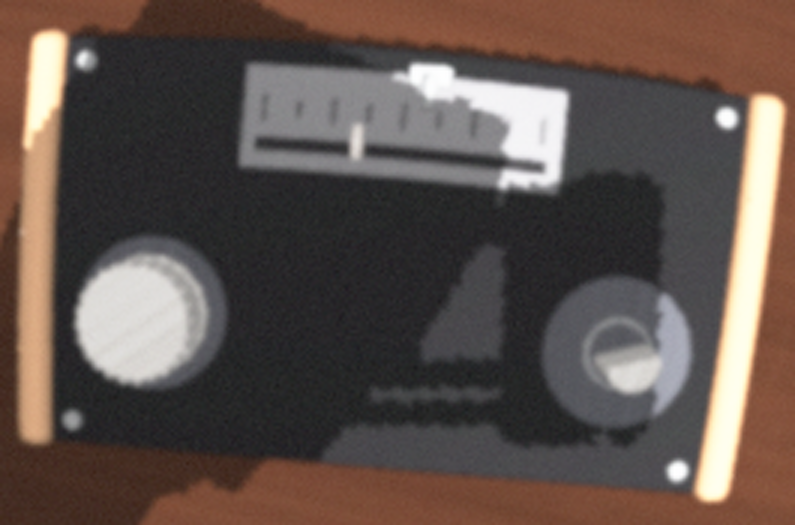

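```bash
python3 - <<'E'
from h import *
np.set_printoptions(precision=4,suppress=True)
P=imaging.camera_params('wrist')
f=lambda u,v,z:onz(P,(183+u/3,50+v/3),z,'wrist')
LR,RR,LF,RF=[f(*p,.051) for p in [(86,60),(727,117),(72,420),(678,470)]]
c=(LR+RR+LF+RF)/4
y1=np.arctan2(*(LR-LF)[[1,0]]); y2=np.arctan2(*(LF-RF)[[1,0]])-np.pi/2;y3=np.arctan2(*(LR-RR)[[1,0]])-np.pi/2
print('c',c,np.degrees([y1,y2,y3]),[np.linalg.norm(v) for v in (LR-LF,RR-RF,LF-RF,LR-RR)])
tun=f(132,320,.072); sh=f(620,352,.052)
y=np.arctan2(*(tun-sh)[[1,0]])-np.pi/2; print('tuner',tun,'shaftfoot',sh,np.degrees(y),np.linalg.norm((tun-sh)[:2]))
for yaw in (y2,y):
    Q=np.array([[np.cos(yaw),np.sin(yaw)],[-np.sin(yaw),np.cos(yaw)]])
    print('tuner rel',Q@(tun-c)[:2],'shaft rel',Q@(sh-c)[:2])
    for nm,p in [('ptip',f(358,124,.055)),('pmid',f(357,141,.055)),('marker top',f(427,82,.058)),('marker foot',f(432,80,.052)),('Mnet',onz(P,(323,79.9),.05,'wrist')),('Pnet',onz(P,(304.1,89.6),.055,'wrist'))]: print(nm,Q@(p-c)[:2])
# flat edge
a,b=f(597,361,.052),f(650,345,.052); d=b-a; print('flat normal world deg',np.degrees(np.arctan2(*d[[1,0]]))+90)
E
```

```text
c [ 0.5506 -0.0029  0.051 ] [8.1811 8.22   8.1529] [np.float64(0.1101328731248443), np.float64(0.10991015415722534), np.float64(0.1900887714735913), np.float64(0.19004929773806026)]
tuner [0.5219 0.0636 0.072 ] shaftfoot [ 0.5412 -0.0753  0.052 ] 7.923112052684838 0.14029195430703353
tuner rel [-0.0189  0.0699] shaft rel [-0.0197 -0.0703]
ptip [0.039  0.0126]
pmid [0.0341 0.0124]
marker top [ 0.0524 -0.0055]
marker foot [ 0.0538 -0.007 ]
Mnet [ 0.0508 -0.0039]
Pnet [0.0406 0.0112]
tuner rel [-0.0193  0.0698] shaft rel [-0.0193 -0.0704]
ptip [0.0389 0.0128]
pmid [0.0341 0.0126]
marker top [ 0.0524 -0.0053]
marker foot [ 0.0538 -0.0067]
Mnet [ 0.0508 -0.0036]
Pnet [0.0405 0.0114]
flat normal world deg 30.82935974655291
```

```bash
python3 -m inch '[[60,[6,-40,-21],[0,0,-1]],[60,[6,-40,-21],[0,-0.5,0]],[60,[4,0,0],[-10,0,0]],[60,[4,0,0],[-10,0,0]],[60,[0,0,0],[0,0,0]]]' 20; python3 -c "
from h import *
go([.5208,.0636,.055],-56)"
```

```text
time: 3.58
position: [0.5218, 0.0624, 0.1137]
tool_rot: [0.679, 0.201, -0.677, 0.202]
ft_force: [-1.2, -0.6, -0.2]
grip_width: 0.06
shift [58.7 -1.7  0.3] dist 58.7 jaw yaw -56.8 tilt x [ 0.003 -0.    -1.   ]
level rotvec deg [ 0.   -0.16 -0.11]
turn about tool x (deg; tool x down so world yaw sign flips): -0.8 alt 179.2 q6 0.9
```

```bash
python3 -m inch '[[60,[28,-1,0],[0,0,0]],[60,[22,-1,0],[0,0,0]],[60,[8,0,0],[0,0,0]],[50,[0,0,0],[0,0,0]],[30,[0,0,0],[0,0,0]],[30,[0,0,0],[0,0,0]],[30,[0,0,0],[0,0,0]]]' 25; python3 -c "
from h import *
go([.5208,.0636,.055]); o=get_obs(); print(o['q'])"
```

```text
time: 4.45
position: [0.5247, 0.0599, 0.0587]
tool_rot: [0.684, 0.194, -0.675, 0.197]
ft_force: [0.8, 0.4, -0.2]
grip_width: 0.0324
shift [ 3.7 -5.2  1.4] dist 6.5 jaw yaw -57.9 tilt x [ 0.013 -0.001 -1.   ]
level rotvec deg [ 0.   -0.57 -0.45]
[-9.80415474e-02  6.07334966e-01  1.80324295e+00 -7.57438690e-05
  7.18379593e-01  9.12483046e-01]
```

```bash
python3 -c "
from h import *
im,P=cam('wrist','w2.png'); np.set_printoptions(precision=4,suppress=True); print(P['xyz'])
for X in [(.5208,.0636,.072),(.5247,.0599,.072),(.5506,-.0029,.051),(.5408,-.075,.052)]: print(proj(P,X,'wrist'))
c=np.array([.5506,-.0029]);a=np.radians(8.2);
for s in [(.055,.095),(.055,-.095),(-.055,.095),(-.055,-.095),(.0525,-.006),(.039,.0126)]:
  print(s,proj(P,[*(c+[np.cos(a)*s[0]-np.sin(a)*s[1],np.sin(a)*s[0]+np.cos(a)*s[1]]),.051],'wrist'))
print(get_obs()['position'],get_obs()['ft_force'])
"
```

```text
[0.5902 0.1024 0.2467]
[312.157  244.5845]
[320.5891 242.6065]
[413.9691 243.7249]
[470.2658 293.0903]
(0.055, 0.095) [324.2869 113.5989]
(0.055, -0.095) [535.6317 224.3094]
(-0.055, 0.095) [261.3851 259.7868]
(-0.055, -0.095) [467.5591 330.3614]
(0.0525, -0.006) [455.5468 181.9951]
(0.039, 0.0126) [425.3999 188.4228]
[0.5247 0.0599 0.0587] [-0.2004 -0.4231  0.238 ]
```

View pics/w2.png

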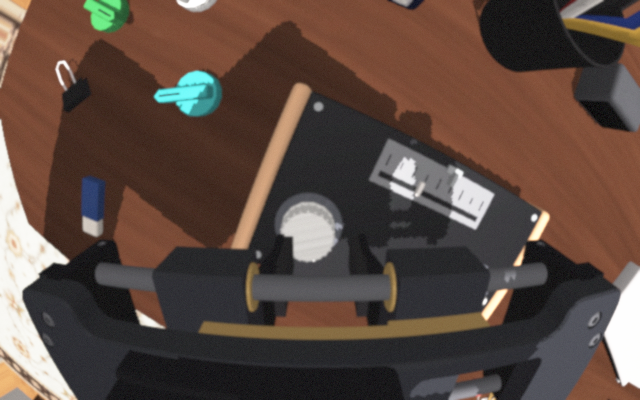

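```bash
python3 -c "
from h import *
np.set_printoptions(precision=4,suppress=True)
P=imaging.camera_params('wrist');print(P['xyz'])
LR,RR,LF=[onz(P,p,.051,'wrist') for p in [(318,106),(535,216),(258,254)]]
d=LR-RR;yaw=np.arctan2(d[1],d[0])-np.pi/2;e=LR-LF
print(np.linalg.norm(d),np.linalg.norm(e),np.degrees(yaw),np.degrees(np.arctan2(e[1],e[0])))
M=np.array([[np.cos(yaw),-np.sin(yaw)],[np.sin(yaw),np.cos(yaw)]])
c=[(p[:2]-M@s) for p,s in ((LR,(.055,.095)),(RR,(.055,-.095)),(LF,(-.055,.095)))];print(c);c=np.mean(c,0)
print('tuner',c+M@(-.02,.07),'from disc',onz(P,(308,231),.072,'wrist'),'shaft',c+M@(-.02,-.07))
go([*(c+M@(-.02,.07)),.0587])
"
```

```text
[0.5903 0.1025 0.2467]
0.1901453129187299 0.10946778635411512 9.030257583736422 9.113007034112744
[array([0.5541, 0.0024]), array([0.5541, 0.0023]), array([0.5546, 0.0023])]
tuner [0.5235 0.0683] from disc [0.5272 0.0705 0.072 ] shaft [ 0.5455 -0.0699]
shift [-0.  -7.7 -3.5] dist 8.5 jaw yaw -57.9 tilt x [ 0.013 -0.001 -1.   ]
level rotvec deg [ 0.   -0.57 -0.45]
```

```bash
python3 -m inch '[[64,[0,0,0],[0,0,0]],[64,[0,0,0],[0,0,0]],[64,[0,0,0],[0,0,0]],[64,[0,-8,-6],[0,-0.5,-0.5]],[64,[0,-1,0],[0,0,0]],[64,[0,0,0],[0,0,0]]]' 25; python3 -c "
from h import *
go([.5245,.069,.055])
im,P=cam('wrist','w3.png')
np.set_printoptions(precision=4,suppress=True)
for X in [(.5245,.069,.072)]: print(proj(P,X,'wrist'))
for d in imaging.tip_of('wrist','tuner_grip')[:1]: print(d['pixel'],d['confidence'],onz(P,d['pixel'],.064,'wrist'))
m=imaging.cut_out('wrist','tuner_grip')
if m: print(m[0]['box'])
"
```

```text
time: 5.25
position: [0.5252, 0.0719, 0.0589]
tool_rot: [0.68, 0.196, -0.679, 0.195]
ft_force: [-0.1, 0.1, -0.2]
grip_width: 0.0638
shift [3.9 2.1 2.1] dist 4.9 jaw yaw -57.9 tilt x [ 0.     0.002 -1.   ]
level rotvec deg [ 0.   -0.06  0.08]
[323.7773 245.7947]
[325.3, 240.7] 0.56 [0.5249 0.0681 0.064 ]
[322.2, 242.6, 48.6, 60.1]
```

```bash
python3 -m inch '[[64,[3,2,2],[0,0,0]],[64,[0,0,0],[0,0,0]],[30,[0,0,0],[0,0,0]],[30,[0,0,0],[0,0,0]],[30,[0,0,0],[0,0,0]]]' 25; python3 -c "
from h import *
go([.5247,.0685,.055])
"
```

```text
time: 6.02
position: [0.5245, 0.0683, 0.0557]
tool_rot: [0.68, 0.196, -0.679, 0.195]
ft_force: [1.0, -0.2, 0.5]
grip_width: 0.0417
shift [ 0.7 -0.  -0.3] dist 0.8 jaw yaw -57.9 tilt x [ 0.     0.002 -1.   ]
level rotvec deg [ 0.   -0.06  0.08]
```

```bash
python3 -m inch '[[25,[0,0,0],[0,0,0]],[25,[0,0,0],[0,0,0]],[25,[0,0,0],[9,0,0]],[25,[0,0,0],[9,0,0]],[25,[0,0,0],[9,0,0]],[25,[0,0,0],[9,0,0]],[25,[0,0,0],[0,0,0]]]' 30; cat > m.py <<'E'
from h import *
import sys
np.set_printoptions(precision=4,suppress=True)
go([.5247,.0685,.055])
im,P=cam('wrist',sys.argv[1]); np.savez('pics/'+sys.argv[1]+'.npz',**{k:np.array(v) for k,v in P.items()})
a=np.radians(9.0);Q=np.array([[np.cos(a),np.sin(a)],[-np.sin(a),np.cos(a)]])
for t,z in [('pointer_tip',.055),('marker',.05)]:
    for d in imaging.tip_of('wrist',t)[:2]: print(t,np.round(d['pixel'],1),round(d['confidence'],2),Q@(onz(P,d['pixel'],z,'wrist')[:2]-[.5542,.0023]))
    for d in imaging.cut_out('wrist',t)[:2]: print(t,np.round(d['box'],1),round(d['confidence'],2))
m=np.array([.0525,-.006]); p=proj(P,[*(Q.T@m+[.5542,.0023]),.055],'wrist'); print('near',p)
x,y=(int(max(0,v-s)) for v,s in zip(p,(70,55)))
cv2.imwrite('pics/c'+sys.argv[1],cv2.resize(im[y:y+110,x:x+140,::-1],None,fx=5,fy=5,interpolation=cv2.INTER_CUBIC)); print('crop origin',x,y,'x5')
E
python3 m.py w4.png
```

```text
time: 6.9
position: [0.5246, 0.0685, 0.0558]
tool_rot: [0.707, -0.03, -0.706, -0.031]
ft_force: [0.7, 0.4, -0.1]
grip_width: 0.025
shift [ 0.8 -0.1 -0.1] dist 0.8 jaw yaw -95.0 tilt x [ 0.     0.002 -1.   ]
level rotvec deg [ 0.   -0.02  0.1 ]
pointer_tip [ 85.3 245.6] 0.69 [0.0126 0.2684]
pointer_tip [396.6 131.2] 0.46 [0.0354 0.0082]
marker [410. 103.] 0.81 [ 0.0507 -0.0054]
near [412.5746  99.8766]
crop origin 342 44 x5
```

View pics/cw4.png

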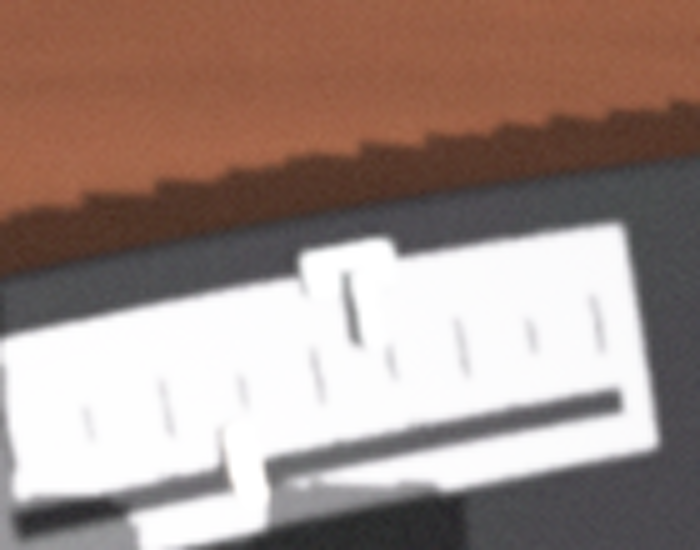

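The pointer is at crop (240,430) and the marker blade at about (352,300), so they're still apart. The finger width of 25 mm says the grip isn't on the knob. I'll look at the full frame.

View pics/w4.png

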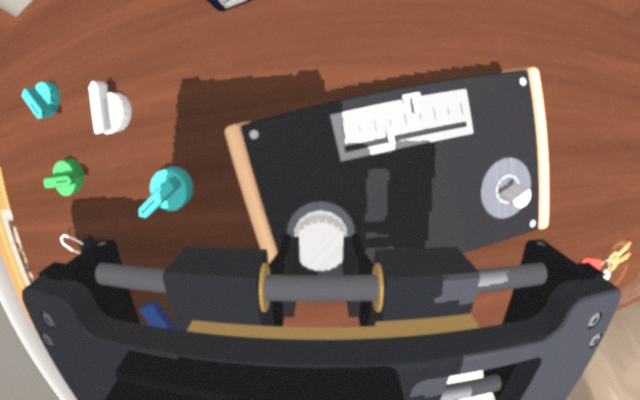

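```bash
python3 -c "
from h import *
np.set_printoptions(precision=4,suppress=True)
P=imaging.camera_params('wrist');o=get_obs();T=R.from_quat(o['tool_rot']).as_matrix()
print(o['grip_width'],o['position'])
for s in [(-.019,0,0),(0,0,0),(0,.017,0),(0,-.017,0),(0,.0125,0),(-.019,.0125,0),(-.019,.017,0)]: print(s,proj(P,o['position']+T@np.array(s),'wrist'))
print(onz(P,(320,243),.072,'wrist'))
LR,RR,RF=[onz(P,p,.051,'wrist') for p in [(253,134),(523,81),(532,223)]]
d=LR-RR;yaw=np.arctan2(d[1],d[0])-np.pi/2
M=np.array([[np.cos(yaw),-np.sin(yaw)],[np.sin(yaw),np.cos(yaw)]])
print(np.degrees(yaw),np.linalg.norm(d),[(p[:2]-M@s) for p,s in ((LR,(.055,.095)),(RR,(.055,-.095)),(RF,(-.055,-.095)))])
a=cv2.imread('pics/w4.png')[190:330,230:410];cv2.imwrite('pics/w4c.png',cv2.resize(a,None,fx=4,fy=4,interpolation=cv2.INTER_CUBIC))
"
```

```text
0.024809770746571168 [0.5245 0.0685 0.0558]
(-0.019, 0, 0) [320.3571 246.9243]
(0, 0, 0) [320.4158 234.4833]
(0, 0.017, 0) [346.2665 234.434 ]
(0, -0.017, 0) [294.5718 234.3755]
(0, 0.0125, 0) [339.4432 234.4623]
(-0.019, 0.0125, 0) [341.1842 246.8796]
(-0.019, 0.017, 0) [348.6471 246.8297]
[0.5259 0.0685 0.072 ]
8.588913261811953 0.19029728065833568 [array([0.5532, 0.0028]), array([0.5532, 0.0025]), array([0.5536, 0.0034])]
```

View pics/w4c.png

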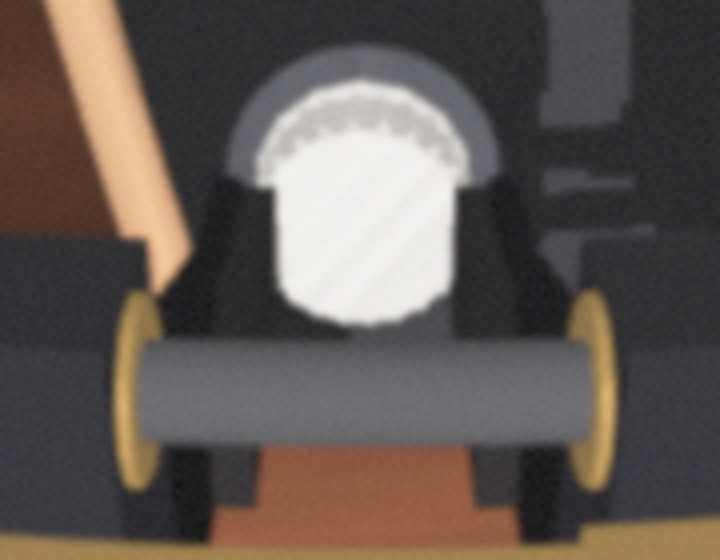

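```bash
python3 -c "
from h import *
np.set_printoptions(precision=4,suppress=True)
P=imaging.camera_params('wrist')
a=np.radians(8.6);Q=np.array([[np.cos(a),np.sin(a)],[-np.sin(a),np.cos(a)]]);c=[.5533,.0028]
for n,p,z in [('ptip',(389,129),.055),('mfoot',(411.6,96.4),.052),('mtop',(413.5,99),.058),('mtop front',(414.5,111),.058)]: print(n,Q@(onz(P,p,z,'wrist')[:2]-c))
"
```

```text
ptip [0.0385 0.0123]
mfoot [ 0.0555 -0.007 ]
mtop [ 0.0538 -0.0061]
mtop front [ 0.0465 -0.0052]
```

```bash
python3 -m inch '[[0,[0,0,0],[0,0,0]],[0,[0,0,0],[0,0,0]]]' 40
```

```text
time: 7.4
position: [0.5246, 0.0685, 0.0558]
tool_rot: [0.707, -0.03, -0.706, -0.031]
ft_force: [-0.5, 0.1, -0.3]
grip_width: 0.0123
```

```bash
python3 -m inch '[[0,[0,0,0],[0,0,0]],[0,[0,0,0],[0,0,0]]]' 40; python3 -c "
from h import *
im,P=cam('wrist','w5.png'); s,Ps=cam('side','s5.png')
p=proj(Ps,(.5245,.0685,.07),'side').astype(int);print(p)
a=cv2.resize(im[190:330,230:410,::-1],(640,498));b=cv2.resize(s[p[1]-50:p[1]+20,p[0]-45:p[0]+45,::-1],(640,498),interpolation=cv2.INTER_CUBIC)
cv2.imwrite('pics/v5.png',cv2.resize(np.hstack([a,b]),(800,311)))"
```

```text
time: 7.65
position: [0.5246, 0.0685, 0.0558]
tool_rot: [0.707, -0.03, -0.706, -0.031]
ft_force: [0.1, 0.0, -0.4]
grip_width: 0.001
[315 207]
```

View pics/v5.png

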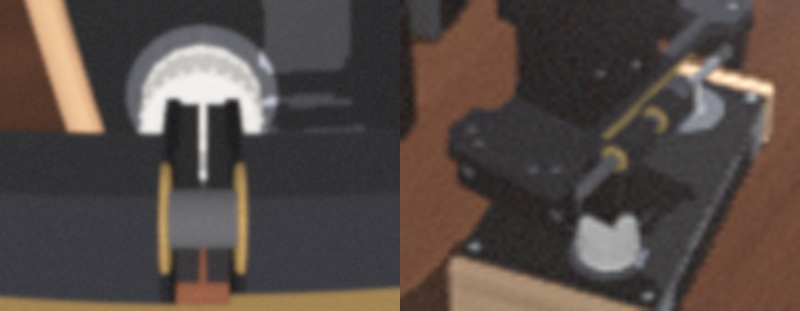

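```bash
python3 -c "
from h import *
np.set_printoptions(precision=2,suppress=True)
P=imaging.camera_params('side');W=imaging.camera_params('wrist');o=get_obs();print(o['position'],o['q'])
for z in (.05,.0558,.064,.072,.08): print(z,'side',proj(P,(.5245,.0685,z),'side'),'wrist',proj(W,(.5245,.0685,z),'wrist'))
s=cv2.imread('pics/s5.png');cv2.imwrite('pics/s5c.png',cv2.resize(s[160:240,260:370],None,fx=7,fy=7,interpolation=cv2.INTER_CUBIC))
for t in ('tuner_grip','marker','shaft_tip'):
  for n in ('wrist','side','top'):
    if t=='tuner_grip': imaging.camera(n) if n=='top' else 0
    d=imaging.tip_of(n,t); print(t,n,[ (np.round(x['pixel'],1),round(x['confidence'],2)) for x in d[:2]])
"
```

```text
[0.52 0.07 0.06] [-0.08  0.62  1.79  0.    0.73  1.57]
0.05 side [315.81 212.77] wrist [320.4  231.15]
0.0558 side [315.81 211.22] wrist [320.37 234.53]
0.064 side [315.82 209.  ] wrist [320.32 239.63]
0.072 side [315.82 206.82] wrist [320.27 245.  ]
0.08 side [315.82 204.61] wrist [320.22 250.79]
tuner_grip wrist [(array([322.2, 241.6]), 0.64)]
tuner_grip side [(array([317.4, 209.1]), 0.48)]
tuner_grip top []
marker wrist [(array([409.8, 105.3]), 0.69)]
marker side [(array([244.8, 258.1]), 0.7)]
marker top []
shaft_tip wrist [(array([521.3, 196. ]), 0.74)]
shaft_tip side []
shaft_tip top []
```

View pics/s5c.png

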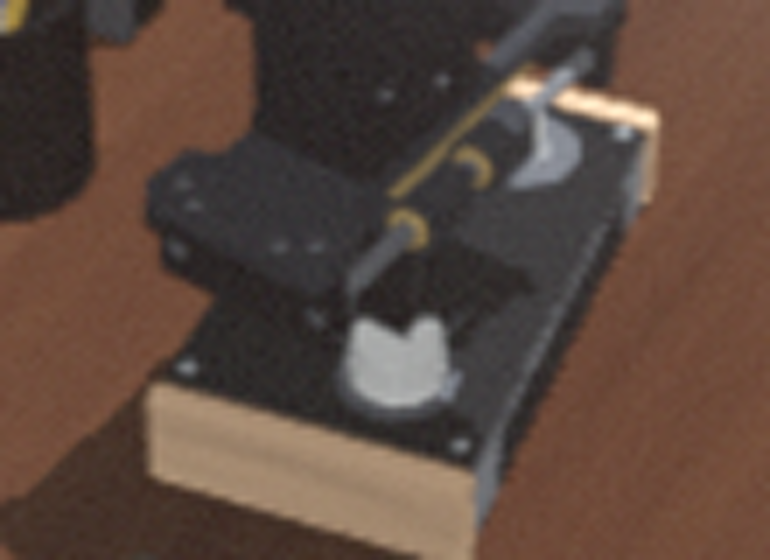

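The fingers are shut above the knob, so the real tips sit well above the reported TCP. I'll open them and find the height by touch.

```bash
python3 -m inch '[[60,[0,0,0],[0,0,0]],[60,[0,0,0],[0,0,0]],[60,[0,0,0],[0,0,0]],[60,[0,0,0],[0,0,0]],[60,[8,0,0],[0,0,0]],[60,[0,0,0],[0,0,0]],[60,[0,0,0],[0,0,0]]]' 25; python3 -c "
from h import *
cam('wrist','w6.png');print(get_obs()['ft_force'],get_obs()['position'],get_obs()['grip_width'])"
```

```text
time: 9.12
position: [0.5243, 0.0685, 0.047]
tool_rot: [-0.706, 0.03, 0.707, 0.031]
ft_force: [0.6, 0.3, 0.3]
grip_width: 0.0576
[ 0.81349288 -0.12297818 -0.06253825] [0.5243048  0.06846363 0.04699719] 0.0587214201811912
```

```bash
python3 -m inch '[[60,[6,0,0],[0,0,0]],[60,[0,0,0],[0,0,0]],[24,[0,0,0],[0,0,0]],[24,[0,0,0],[0,0,0]],[24,[0,0,0],[0,0,0]],[24,[0,0,0],[0,0,0]],[24,[0,0,0],[0,0,0]]]' 25; python3 -c "
from h import *
o=get_obs();print(o['ft_force'],o['position'],o['grip_width'])"
```

```text
time: 10.05
position: [0.5245, 0.0689, 0.0408]
tool_rot: [0.707, -0.03, -0.706, -0.031]
ft_force: [0.7, 0.3, 0.1]
grip_width: 0.0314
[0.65038812 0.29966642 0.1030718 ] [0.52449529 0.06888357 0.04076016] 0.03142914854334402
```

```bash
python3 -m inch '[[20,[0,0,0],[0,0,0]],[20,[0,0,0],[0,0,0]]]' 25; python3 -c "
from h import *
im,P=cam('wrist','w7.png');a=im[190:330,230:410,::-1]; cv2.imwrite('pics/w7c.png',cv2.resize(a,None,fx=4,fy=4,interpolation=cv2.INTER_CUBIC))"
```

```text
time: 10.3
position: [0.5245, 0.0689, 0.0408]
tool_rot: [0.707, -0.03, -0.706, -0.031]
ft_force: [-0.4, 0.9, -0.3]
grip_width: 0.0308
```

```bash
python3 -m inch '[[20,[0,0,0],[9,0,0]],[20,[0,0,0],[9,0,0]],[20,[0,0,0],[9,0,0]],[20,[0,0,0],[9,0,0]],[20,[0,0,0],[0,0,0]],[20,[0,0,0],[0,0,0]]]' 30; python3 m.py w8.png
```

```text
time: 11.1
position: [0.524, 0.0679, 0.0407]
tool_rot: [-0.66, 0.252, 0.661, 0.252]
ft_force: [0.4, 0.5, -0.6]
grip_width: 0.0303
shift [-14.3  -0.9  -0.1] dist 14.3 jaw yaw -131.8 tilt x [-0.001  0.001 -1.   ]
level rotvec deg [0.   0.06 0.  ]
pointer_tip [324.8  89.1] 0.61 [ 0.0365 -0.0028]
marker [310.1  70.2] 0.6 [ 0.05   -0.0064]
marker [306.   64.5  27.7  17.5] 0.57
near [305.8879  66.8967]
crop origin 235 11 x5
```

View pics/cw8.png

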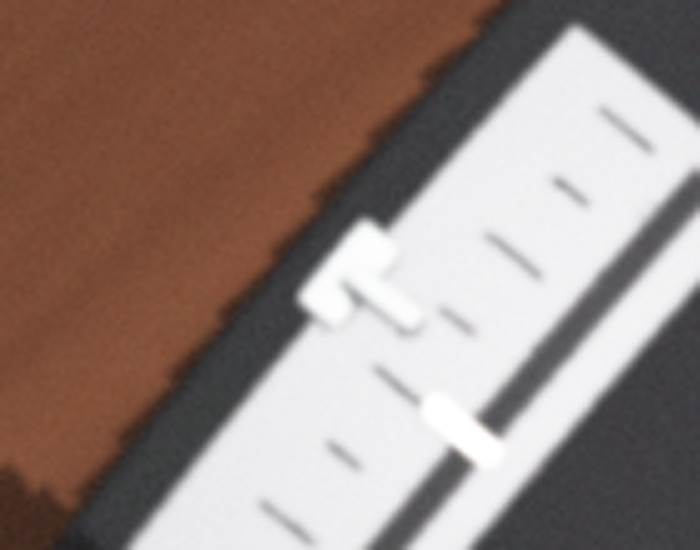

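```bash
cat > pm.py <<'E'
from h import *
import sys,json
np.set_printoptions(precision=4,suppress=True)
f,pts=sys.argv[1],json.loads(sys.argv[2]); d=np.load('pics/'+f+'.npz');P={k:d[k] for k in d}
a=np.radians(8.8);Q=np.array([[np.cos(a),np.sin(a)],[-np.sin(a),np.cos(a)]])
for u,v,z in pts: print((u,v,z),Q@(onz(P,(235+u/5,11+v/5),z,'wrist')[:2]-[.5538,.0025]))
E
python3 pm.py w8.png '[[412,322,0.058],[385,297,0.058],[350,275,0.052],[428,405,0.055],[497,458,0.055],[462,432,0.055],[462,432,0.057],[425,135,0.051],[570,30,0.051],[400,390,0.051],[600,108,0.051]]'
```

```text
(412, 322, 0.058) [ 0.0447 -0.0061]
(385, 297, 0.058) [ 0.0487 -0.0064]
(350, 275, 0.052) [ 0.054  -0.0064]
(428, 405, 0.055) [ 0.0377 -0.0002]
(497, 458, 0.055) [ 0.0281 -0.0005]
(462, 432, 0.055) [ 0.0329 -0.0003]
(462, 432, 0.057) [ 0.0328 -0.0002]
(425, 135, 0.051) [ 0.0581 -0.0245]
(570, 30, 0.051) [ 0.0538 -0.0451]
(400, 390, 0.051) [0.0413 0.0003]
(600, 108, 0.051) [ 0.0452 -0.0399]
```

```bash
python3 -m inch '[[20,[0,0,0],[8.5,0,0]],[20,[0,0,0],[8.5,0,0]],[20,[0,0,0],[0,0,0]],[20,[0,0,0],[0,0,0]]]' 30; python3 m.py w9.png; cat > rect.py <<'E'
from h import *
import sys
f=sys.argv[1]; d=np.load('pics/'+f+'.npz');P={k:d[k] for k in d}; im=cv2.cvtColor(cv2.imread('pics/'+f),cv2.COLOR_BGR2GRAY)
a=np.radians(8.8);Q=np.array([[np.cos(a),np.sin(a)],[-np.sin(a),np.cos(a)]]);c=np.array([.5538,.0025])
def patch(xs,ys,z):
    mx=np.array([[proj(P,[*(Q.T@np.array([x,y])+c),z],'wrist') for y in ys] for x in xs],np.float32)
    return cv2.remap(im,mx[...,0],mx[...,1],cv2.INTER_LINEAR).mean(0)
ys=np.arange(.016,-.022,-.0005)
for nm,x0,x1,z in [('pointer',.0375,.0395,.055),('ptr slot',.033,.036,.055),('marker',.045,.049,.058)]:
    v=patch(np.arange(x0,x1,.0005),ys,z); print(nm); print(' '.join(f'{y*1e3:.1f}:{t:.0f}' for y,t in zip(ys,v)))
E
python3 rect.py w8.png; echo; python3 rect.py w9.png
```

```text
time: 11.85
position: [0.5237, 0.0676, 0.0408]
tool_rot: [-0.615, 0.349, 0.616, 0.348]
ft_force: [-0.5, 0.7, 0.4]
grip_width: 0.0307
shift [-14.2  -1.3   0.3] dist 14.3 jaw yaw -149.0 tilt x [-0.001 -0.    -1.   ]
level rotvec deg [ 0.    0.04 -0.08]
pointer_tip [284.8  92.7  16.4  13.9] 0.41
marker [256.8  80.1] 0.58 [ 0.0505 -0.0079]
marker [255.9  78.2  28.4  21.7] 0.71
near [250.5279  81.4139]
crop origin 180 26 x5
pointer
16.0:238 15.5:239 15.0:239 14.5:239 14.0:238 13.5:239 13.0:239 12.5:238 12.0:238 11.5:238 11.0:236 10.5:232 10.0:228 9.5:231 9.0:237 8.5:239 8.0:239 7.5:240 7.0:240 6.5:240 6.0:240 5.5:240 5.0:241 4.5:241 4.0:240 3.5:240 3.0:240 2.5:240 2.0:239 1.5:237 1.0:234 0.5:228 -0.0:231 -0.5:241 -1.0:248 -1.5:248 -2.0:246 -2.5:243 -3.0:242 -3.5:241 -4.0:241 -4.5:241 -5.0:241 -5.5:241 -6.0:241 -6.5:241 -7.0:242 -7.5:242 -8.0:241 -8.5:239 -9.0:235 -9.5:230 -10.0:232 -10.5:237 -11.0:240 -11.5:241 -12.0:241 -12.5:241 -13.0:241 -13.5:241 -14.0:241 -14.5:241 -15.0:241 -15.5:241 -16.0:241 -16.5:242 -17.0:241 -17.5:241 -18.0:237 -18.5:225 -19.0:205 -19.5:204 -20.0:223 -20.5:236 
[... 2805 characters left out ...]
:235
marker
16.0:236 15.5:237 15.0:237 14.5:237 14.0:236 13.5:237 13.0:237 12.5:237 12.0:237 11.5:237 11.0:237 10.5:237 10.0:238 9.5:238 9.0:238 8.5:238 8.0:238 7.5:238 7.0:237 6.5:237 6.0:238 5.5:238 5.0:238 4.5:238 4.0:238 3.5:238 3.0:238 2.5:238 2.0:238 1.5:238 1.0:238 0.5:238 -0.0:237 -0.5:237 -1.0:238 -1.5:238 -2.0:238 -2.5:238 -3.0:238 -3.5:238 -4.0:235 -4.5:233 -5.0:236 -5.5:244 -6.0:250 -6.5:252 -7.0:252 -7.5:248 -8.0:241 -8.5:237 -9.0:237 -9.5:238 -10.0:239 -10.5:239 -11.0:239 -11.5:239 -12.0:239 -12.5:240 -13.0:240 -13.5:240 -14.0:240 -14.5:240 -15.0:240 -15.5:240 -16.0:240 -16.5:240 -17.0:240 -17.5:240 -18.0:240 -18.5:240 -19.0:240 -19.5:240 -20.0:240 -20.5:240 -21.0:241 -21.5:241
```

The pointer is on the marker: blade centres at y −6.4 mm and about −6.5 mm, agreeing to about 0.3 mm. Next I release and feel for the radio top in 2 mm steps, to calibrate the real tip height.

```bash
python3 -m inch '[[56,[0,0,0],[0,0,0]],[56,[0,0,0],[0,0,0]],[56,[0,0,0],[0,0,0]],[56,[3,0,0],[0,0,0]],[56,[3,0,0],[0,0,0]]]' 25;  python3 -m inch '[[56,[3,0,0],[0,0,0]],[56,[0,0,0],[0,0,0]]]'; python3 -m inch '[[56,[3,0,0],[0,0,0]],[56,[0,0,0],[0,0,0]]]'
```

```text
time: 12.72
position: [0.5241, 0.0675, 0.0347]
tool_rot: [-0.615, 0.349, 0.615, 0.348]
ft_force: [-1.2, -1.0, -0.6]
grip_width: 0.0556
time: 12.98
position: [0.5237, 0.0674, 0.031]
tool_rot: [-0.615, 0.349, 0.616, 0.348]
ft_force: [0.2, -0.2, 0.6]
grip_width: 0.0561
time: 13.22
position: [0.5237, 0.0674, 0.0277]
tool_rot: [-0.615, 0.349, 0.616, 0.348]
ft_force: [-0.4, 0.1, 1.0]
grip_width: 0.0558
```

```bash
for i in 1 2; do python3 -m inch '[[56,[2,0,0],[0,0,0]],[56,[0,0,0],[0,0,0]]]' | egrep 'posi|forc'; done
```

```text
position: [0.5238, 0.0674, 0.0256]
ft_force: [-0.6, 0.1, 0.3]
position: [0.5244, 0.0674, 0.0259]
ft_force: [0.4, 1.3, 0.2]
```

```bash
python3 -m inch '[[56,[-18,0,0],[0,0,0]],[56,[-18,0,0],[0,0,0]],[56,[0,26,-24],[0,0,0]],[56,[0,26,-24],[0,0,0]],[56,[0,0,0],[0,0,0]],[56,[0,0,0],[0,0,0]]]'; python3 -c "
from h import *
np.set_printoptions(precision=4,suppress=True)
im,P=cam('wrist','w10.png');np.savez('pics/w10.png.npz',**{k:np.array(v) for k,v in P.items()});print(P['xyz'])
p=proj(P,(.5448,-.0705,.071),'wrist');print(p)
for d in imaging.tip_of('wrist','shaft_tip')[:2]: print(d['pixel'],d['confidence'],onz(P,d['pixel'],.071,'wrist'))
x,y=(p-35).astype(int);y=max(y,0);print('o',x,y)
s=cv2.resize(im[y:y+75,x:x+75,::-1],(600,600),interpolation=cv2.INTER_CUBIC);cv2.imwrite('pics/w10c.png',s)"
```

```text
time: 14.48
position: [0.5051, -0.0015, 0.063]
tool_rot: [0.616, -0.348, -0.615, -0.348]
ft_force: [-0.1, 0.4, 0.2]
grip_width: 0.0561
[ 0.5459 -0.0703  0.2503]
[323.3448 110.3129]
[321.8, 115.6] 0.84 [ 0.544  -0.0674  0.071 ]
o 288 75
```

View pics/w10c.png

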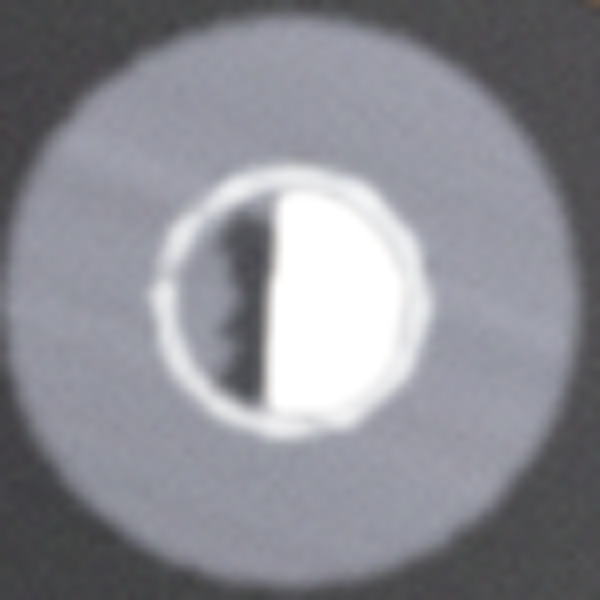

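```bash
python3 -m inch '[[70,[0,-33,36],[0,0,0]],[70,[0,-33,36],[0,0,0]],[70,[0,-33,36],[0,0,0]],[70,[0,-33,36],[0,0,0]],[70,[0,-28,28],[0,0,0]],[60,[4,0,0],[-10.4,0,0]],[60,[4,0,0],[-10.4,0,0]],[60,[4,0,0],[-10.4,0,0]],[60,[4,0,0],[-10.4,0,0]],[60,[4,0,0],[-10.4,0,0]],[60,[4,0,0],[-10.4,0,0]],[60,[4,0,0],[-10.4,0,0]]]'; python3 -m inch '[[60,[0,0,0],[0,0,0]],[60,[0,0,0],[0,0,0]]]'; python3 -c "
from h import *
np.set_printoptions(precision=4,suppress=True)
d=np.load('pics/w10.png.npz');P={k:d[k] for k in d}
f=lambda u,v,z:onz(P,(288+u/8,75+v/8),z,'wrist')
print('collar',f(292,300,.052),'tip',f(295,301,.071)); e=f(275,195,.071)-f(268,410,.071); print('flat yaw',np.degrees(np.arctan2(e[1],e[0]))+90)
print('tuner->shaft yaw', np.degrees(np.arctan2(*( np.array([.5245,.0685])-f(292,300,.052)[:2])[::-1]))-90)
go([.552,.224,.03],-76)
im,P=cam('wrist','w11.png');np.savez('pics/w11.png.npz',**{k:np.array(v) for k,v in P.items()});print(P['xyz'])
for t,z in (('knob_bore',0),('knob_nose',.024)):
  for d in imaging.tip_of('wrist',t)[:4]: print(t,np.round(d['pixel'],1),round(d['confidence'],2),onz(P,d['pixel'],z,'wrist'))
# white/low-saturation bright blob near expected
hsv=cv2.cvtColor(im,cv2.COLOR_RGB2HSV); m=((hsv[...,1]<45)&(hsv[...,2]>120)).astype(np.uint8)
n,l,s,c=cv2.connectedComponentsWithStats(m); print([ (s[i],np.round(c[i],1)) for i in range(1,n) if s[i,4]>150])
"
```

```text
time: 16.08
position: [0.553, 0.2504, 0.0319]
tool_rot: [0.701, 0.101, -0.698, 0.101]
ft_force: [-0.4, -0.1, -0.4]
grip_width: 0.0601
time: 16.32
position: [0.552, 0.252, 0.0313]
tool_rot: [0.701, 0.1, -0.699, 0.1]
ft_force: [-0.4, -0.0, 0.5]
grip_width: 0.0602
collar [ 0.5433 -0.0697  0.052 ] tip [ 0.5434 -0.0698  0.071 ]
flat yaw 29.271857983499352
tuner->shaft yaw 7.758884440265248
shift [ 1.2 26.9  7.9] dist 28.0 jaw yaw -73.7 tilt x [ 0.003  0.001 -1.   ]
level rotvec deg [ 0.   -0.19 -0.02]
turn about tool x (deg; tool x down so world yaw sign flips): 2.3 alt -177.7 q6 1.53
[0.6284 0.274  0.2187]
knob_bore [393.8 239. ] 0.87 [0.5512 0.1918 0.    ]
knob_bore [242.6 160. ] 0.85 [0.579 0.319 0.   ]
knob_bore [363.  124.1] 0.71 [0.6276 0.2429 0.    ]
knob_bore [248.3  38.6] 0.58 [0.6655 0.3382 0.    ]
knob_nose [255.7  66.6] 0.85 [0.6447 0.3212 0.024 ]
knob_nose [376.6  79.5] 0.76 [0.6575 0.2464 0.024 ]
knob_nose [360.2 259.8] 0.59 [0.538  0.2185 0.024 ]
knob_nose [275.9 173.5] 0.57 [0.5816 0.2906 0.024 ]
[(array([ 337,   78,   56,   71, 2707], dtype=int32), array([366.3, 117.1])), (array([  0, 102,  83,  30, 806], dtype=int32), array([ 41.8, 116.2])), (array([  20,  164,   62,  118, 5007], dtype=int32), array([ 48. , 218.4])), (array([181, 228,  36,  22, 227], dtype=int32), array([196.1, 237.2])), (array([511, 228,  15,  30, 226], dtype=int32), array([517.9, 242.1])), (array([  2, 236,  38, 131, 299], dtype=int32), array([ 16.7, 296.3])), (array([ 570,  245,   58,   35, 1231], dtype=int32), array([600.1, 258.3])), (array([   0,  296,   42,  104, 2023], dtype=int32), array([ 13. , 366.2])), (array([603, 298,  22,  43, 308], dtype=int32), array([615.4, 320.6]))]
```

```bash
python3 -c "
from h import *
from scipy.optimize import minimize
np.set_printoptions(precision=4,suppress=True)
d=np.load('pics/w11.png.npz');P={k:d[k] for k in d};im=cv2.imread('pics/w11.png');hsv=cv2.cvtColor(im,cv2.COLOR_BGR2HSV)
m=((hsv[...,1]<45)&(hsv[...,2]>120)).astype(np.uint8);n,l,s,c=cv2.connectedComponentsWithStats(m)
i=l[117,366] or l[110,366]; m=(l==i).astype(np.uint8)
m=cv2.morphologyEx(m,cv2.MORPH_CLOSE,np.ones((5,5)));S=4;mb=cv2.resize(m[60:170,320:410],None,fx=S,fy=S,interpolation=cv2.INTER_LINEAR)
t=np.linspace(0,2*np.pi,40,endpoint=False);ci=np.c_[.018*np.cos(t),.018*np.sin(t)]
sk=np.vstack([np.c_[ci,0*t+z] for z in (0,.016)]);b=np.array([(-.016,-.005),(-.016,.005),(.022,.005),(.029,0),(.022,-.005)]);ba=np.vstack([np.c_[b,[z]*5] for z in (.016,.032)])
def ren(p):
    M=R.from_euler('z',p[2]).as_matrix();o=np.zeros_like(mb)
    for q in (sk,ba):
        h=np.array([(proj(P,M@v+[p[0],p[1],0],'wrist')-[320,60]+.5)*S-.5 for v in q],np.float32);cv2.fillConvexPoly(o,cv2.convexHull(h).astype(np.int32),1)
    return o
f=lambda p:(ren([p[0]/100,p[1]/100,p[2]])!=mb).sum()/mb.sum()
for y0 in (.1,.25):
    r=minimize(f,[62.76,24.29,y0],method='Nelder-Mead',options=dict(initial_simplex=[[62.76,24.29,y0],[63.2,24.29,y0],[62.76,24.7,y0],[62.76,24.29,y0+.15]],xatol=1e-3,fatol=1e-5)); print(r.x[0]/100,r.x[1]/100,np.degrees(r.x[2]),r.fun)
go([r.x[0]/100,r.x[1]/100,.0],np.degrees(r.x[2])-90)
"
```

```text
0.6301918435558884 0.2440376743199554 1.2956522020641343 0.03173397767805776
0.630225569368498 0.24406778995031175 1.0121513917809974 0.03118168219997699
shift [ 31.7  29.1 -72.6] dist 84.4 jaw yaw -73.7 tilt x [ 0.004  0.001 -1.   ]
level rotvec deg [ 0.   -0.21 -0.03]
turn about tool x (deg; tool x down so world yaw sign flips): 15.3 alt -164.7 q6 1.53
```

```bash
python3 -m inch '[[44,[0,15,-37],[0,0,0]],[44,[0,15,-37],[0,0,0]],[44,[0,0,0],[7.6,0,0]],[44,[0,0,0],[7.6,0,0]],[44,[0,0,0],[0,0,0]]]'; python3 -c "
from h import *
go([.630,.244,-.005],-89)"
```

```text
time: 17.1
position: [0.634, 0.243, 0.0322]
tool_rot: [0.708, 0.003, -0.706, 0.002]
ft_force: [0.2, -0.4, -0.5]
grip_width: 0.0442
shift [37.1 -1.   4.1] dist 37.4 jaw yaw -89.6 tilt x [ 0.004  0.001 -1.   ]
level rotvec deg [ 0.   -0.22  0.03]
turn about tool x (deg; tool x down so world yaw sign flips): -0.6 alt 179.4 q6 1.77
```

```bash
python3 -m inch '[[44,[18,-1,4],[0,0,0]],[44,[14,0,0],[0,0,0]],[44,[4,0,0],[0,0,0]],[44,[0,0,0],[0,0,0]],[0,[0,0,0],[0,0,0]],[0,[0,0,0],[0,0,0]],[0,[0,0,0],[0,0,0]],[0,[0,0,0],[0,0,0]],[0,[0,0,0],[0,0,0]]]' 40; python3 -c "
from h import *
go([.630,.244,-.005],-89)"
```

```text
time: 18.23
position: [0.6292, 0.2442, -0.0063]
tool_rot: [0.708, 0.004, -0.706, 0.004]
ft_force: [-0.1, 0.1, 0.5]
grip_width: 0.0092
shift [-1.3  0.2 -0.8] dist 1.6 jaw yaw -89.4 tilt x [ 0.003  0.    -1.   ]
level rotvec deg [ 0.   -0.18  0.02]
turn about tool x (deg; tool x down so world yaw sign flips): -0.4 alt 179.6 q6 1.76
```

```bash
python3 -m inch '[[0,[-30,0,0],[0,0,0]],[0,[-30,0,0],[0,0,0]],[0,[-26,0,0],[0,0,0]],[0,[0,46,20],[0,0,0]],[0,[0,46,20],[0,0,0]],[0,[0,46,20],[0,0,0]],[0,[0,46,20],[0,0,0]],[0,[0,46,20],[0,0,0]],[0,[0,46,20],[0,0,0]],[0,[0,46,20],[0,0,0]],[0,[0,30,14],[0,0,0]],[0,[0,0,0],[-9.8,0,0]]]' 40; python3 -m inch '[[0,[0,0,0],[-9.8,0,0]],[0,[0,0,0],[-9.8,0,0]],[0,[0,0,0],[0,0,0]]]';  python3 -c "
from h import *
go([.475,-.11,.080],-60)"
```

```text
time: 19.73
position: [0.4785, -0.1205, 0.0831]
tool_rot: [0.708, 0.066, -0.699, 0.068]
ft_force: [1.3, 1.3, 0.5]
grip_width: 0.0094
time: 20.1
position: [0.4784, -0.122, 0.0837]
tool_rot: [0.686, 0.186, -0.677, 0.19]
ft_force: [0.2, -0.3, -0.8]
grip_width: 0.0098
shift [  3.6 -12.1  -3.2] dist 13.0 jaw yaw -59.1 tilt x [ 0.014 -0.002 -1.   ]
level rotvec deg [ 0.   -0.62 -0.53]
turn about tool x (deg; tool x down so world yaw sign flips): 0.9 alt -179.1 q6 0.55
```

```bash
python3 -m inch '[[0,[0,-12,-3],[0.9,-0.6,-0.5]],[0,[0,0,0],[0,0,0]],[0,[0,0,0],[0,0,0]]]'; cat > fit.py <<'E'
from h import *
from scipy.optimize import minimize
import sys
np.set_printoptions(precision=4,suppress=True)
o=get_obs(); im,P=cam('wrist',sys.argv[1]); T=R.from_quat(o['tool_rot']).as_matrix(); go([.5440,-.0698,.0],-60)
print('pos',o['position'],o['grip_width'])
g=cv2.cvtColor(im,cv2.COLOR_RGB2GRAY)
for d in imaging.tip_of('wrist','shaft_tip')[:1]: print('net',d['pixel'],d['confidence'],onz(P,d['pixel'],.071,'wrist'))
# D blob near expected shaft tip
p=proj(P,(.5440,-.0698,.071),'wrist').astype(int); w=25; x0,y0=p-w; y0=max(0,y0); sub=g[y0:y0+2*w,x0:x0+2*w]
thr=max(180,0.5*(sub.max()+np.median(sub))); n,l,s,c=cv2.connectedComponentsWithStats((sub>thr).astype(np.uint8))
for i in range(1,n):
    if s[i,4]>30: print('blob',s[i],c[i]+[x0,y0])
print('\n'.join(''.join('%4d'%v for v in r[::2]) for r in sub[8:42:2]))
np.savez('pics/'+sys.argv[1]+'.npz',**{k:np.array(v) for k,v in P.items()})
# knob in hand
kz=o['position'][2]+.0063
hsv=cv2.cvtColor(im,cv2.COLOR_RGB2HSV)
a=proj(P,o['position']+[0,0,.0063],'wrist'); print('knob bottom expected px',a, 'bottom z',kz)
m=((hsv[...,1]<60)&(hsv[...,2]>110)).astype(np.uint8);n,l,s,c=cv2.connectedComponentsWithStats(m)
for i in range(1,n):
    if s[i,4]>80 and abs(c[i]-a).max()<70: print(s[i],c[i])
E
python3 fit.py w12.png
```

```text
time: 20.48
position: [0.4755, -0.1104, 0.084]
tool_rot: [0.684, 0.18, -0.683, 0.181]
ft_force: [0.6, 0.4, -1.4]
grip_width: 0.0095
shift [ 84.   -1.5 -79.7] dist 115.8 jaw yaw -60.4 tilt x [ 0.002 -0.001 -1.   ]
level rotvec deg [ 0.   -0.05 -0.09]
turn about tool x (deg; tool x down so world yaw sign flips): -0.4 alt 179.6 q6 0.6
pos [ 0.4755 -0.1104  0.084 ] 0.00947179964162816
net [315.1, 107.6] 0.83 [ 0.5443 -0.0674  0.071 ]
blob [ 14  25  22  12 180] [317.3111 113.9778]
  69  78  75  74  75  75  77  71  74  77  78  77  79  77  78  77  74  75  76  77  83  80  75  78  76
  75  74  78  75  75  75  75  75  74  78  83  84  92  96  88  79  79  74  77  77  79  80  75  76  75
  73  79  76  76  75  78  78  77  85 106 110 113 116 120 118 113 101  84  75  82  81  76  75  76  76
  74  68  75  76  75  75  77  87 110 117  99  92  87  87  88 101 117 112  85  77  80  78  78  78  75
  75  72  71  75  77  77  84 111 105  88  78  77  76  77  77  79  86 105 106  85  81  76  75  78  76
  72  76  76  76  74  80 111 111  85  79  77  80  80  74  70  78  77  84 110 110  82  78  77  76  75
  73  77  78 
[... 517 characters left out ...]
121 170 187 188 192 195 196 188 186 186 191 186 154 114  95  74  74  74  75
  72  77  74  76  78  91 116 141 180 188 196 196 190 185 187 189 185 170 125 112  83  73  75  76  78
  73  73  75  75  79  81 107 122 154 186 196 194 188 190 188 182 163 129 112 105  74  73  76  77  71
  72  74  76  76  79  80  81 103 118 143 168 174 178 180 178 147 118 103  97  80  73  74  77  75  77
  73  75  77  77  78  78  74  79 103 113 116 120 129 132 125 114 111 101  78  73  72  73  76  74  78
  77  74  74  77  74  78  72  74  83  90 101 103 115 112 107 103  93  79  75  73  75  78  75  74  80
knob bottom expected px [320.4637 238.2302] bottom z 0.09025252038895629
[ 290  203   62   74 2001] [320.6432 236.7471]
```

```bash
cat > fit2.py <<'E'
from h import *
from scipy.optimize import minimize
import sys
np.set_printoptions(precision=4,suppress=True)
f=sys.argv[1]; d=np.load('pics/'+f+'.npz');P={k:d[k] for k in d};im=cv2.imread('pics/'+f);g=cv2.cvtColor(im,cv2.COLOR_BGR2GRAY)
p=proj(P,(.5440,-.0698,.071),'wrist').astype(int);w=25;x0,y0=p-w;S=8
sub=cv2.resize(g[y0:y0+2*w,x0:x0+2*w],None,fx=S,fy=S,interpolation=cv2.INTER_CUBIC); mb=(sub>150).astype(np.uint8)
mb=(cv2.connectedComponents(mb)[1]==cv2.connectedComponents(mb)[1][int((114-y0)*S),int((317-x0)*S)]).astype(np.uint8)
b0=np.arccos(1.2/8);t=np.linspace(b0,2*np.pi-b0,50);D=np.c_[.008*np.cos(t),.008*np.sin(t),0*t]
def ren(q):
    M=R.from_euler('z',q[2]).as_matrix();o=np.zeros_like(mb)
    h=np.array([(proj(P,M@v+[q[0]/100,q[1]/100,.071],'wrist')-[x0,y0]+.5)*S-.5 for v in D],np.float32);cv2.fillPoly(o,[np.round(h).astype(np.int32)],1);return o
fun=lambda q:(ren(q)!=mb).sum()/mb.sum()
i=np.array([54.4,-6.98,.5]);r=minimize(fun,i,method='Nelder-Mead',options=dict(initial_simplex=[i,i+[.3,0,0],i+[0,.3,0],i+[0,0,.1]],xatol=1e-3,fatol=1e-5));print('shaft',r.x[:2]/100,np.degrees(r.x[2]),r.fun)
o=get_obs();T=R.from_quat(o['tool_rot']).as_matrix()
kz=o['position'][2]+.0063; n=-T[:,2]
for off in (-.002,0,.002):
    c=np.array([o['position'][0],o['position'][1],kz])+n*off
    print(off,'skirt bottom front',proj(P,c+n*.018,'wrist')[1],'skirt top front',proj(P,c+n*.018+[0,0,.016],'wrist')[1],'nose bot',proj(P,c+n*.029+[0,0,.016],'wrist')[1],'nose top',proj(P,c+n*.029+[0,0,.032],'wrist')[1],'skirt L/R top',[proj(P,c+T[:,1]*k*.018+[0,0,.016],'wrist') for k in (-1,1)])
print('nose-up px dir'); 
sb=g[190:285,280:362]; print('rows 190.. step3, cols 280.. step3'); print('\n'.join('%d '%(190+3*j)+''.join('%4d'%v for v in r[::3]) for j,r in enumerate(sb[::3])))
E
python3 fit2.py w12.png
```

```text
shaft [ 0.5438 -0.0694] 28.934717037250472 0.1508828250401284
-0.002 skirt bottom front 214.78365888493246 skirt top front 224.11360541135747 nose bot 205.77826908363767 nose top 215.3563023209476 skirt L/R top [array([289.9327, 252.1643]), array([350.5334, 252.2148])]
0 skirt bottom front 211.73185542829037 skirt top front 220.83786133787643 nose bot 202.36381610514388 nose top 211.6509485717833 skirt L/R top [array([289.8037, 249.1486]), array([350.662 , 249.1987])]
0.002 skirt bottom front 208.65926770538013 skirt top front 217.53582225773042 nose bot 198.92588165527482 nose top 207.91493742026964 skirt L/R top [array([289.6755, 246.1042]), array([350.7898, 246.1539])]
nose-up px dir
rows 190.. step3, cols 280.. step3
190   46  45  45  38  37  34  38  42  42  53  57  39  42  43  44  40  43  40  39  41  41  39  42  45  44  48  72  83
193   55  63  60  60  58  53  52  61  61  70  72  65  62  58  55  65  59  63  67  54  58  69  63  59  60  72  76  79
196   76  72  72  77  73  70  73  71  67  72  71  74  70  75  73  75  71  71  76  74  73  77  77  80  76  77  75  78
199   78  74  76  
[... 2674 characters left out ...]
68   33  34  44  96  81  24  24  31  30  26  40 179 200 224 195 200 195  48  22  18  30  17  27  73  96  58  40  37
271   34  33  55 102  85  30  23  27  31  28  46 248 255 255 255 255 253  64  29  27  28  17  16  75 103  70  33  32
274   36  32  70 110  82  35  36  31  38  39  50 240 254 255 253 254 248  65  33  40  38  36  35  76 103  75  36  34
277   35  29  73 111  72  60  62  59  64  60  60  70  81  78  72  76  74  62  60  62  63  63  62  64 101  94  35  33
280   44  38  79 109  73  71  66  69  71  68  73  69  70  71  73  68  69  72  71  68  71  67  70  73  99  96  43  42
283   43  37  85 109  76  75  77  74  75  75  76  75  72  74  77  71  76  75  77  75  75  74  74  73 100 103  36  39
```

```bash
python3 -c "
from h import *
np.set_printoptions(precision=4,suppress=True)
d=np.load('pics/w12.png.npz');P={k:d[k] for k in d}
p=proj(P,(.5440,-.0698,.071),'wrist').astype(int);print(p-25)
S=onz(P,(317.2,108.4),.071,'wrist');print(S,onz(P,(317.2,108.5),.052,'wrist'))
S=[(S[0]+.5434)/2,(S[1]-.0698)/2]; print(S)
for z in (.075,.058,.05): go([*S,z],-61)"
```

```text
[293  84]
[ 0.5445 -0.0688  0.071 ] [ 0.5444 -0.0686  0.052 ]
[np.float64(0.5439449517191743), np.float64(-0.06929887248570844)]
shift [  8.9  -1.8 -80. ] dist 80.5 jaw yaw -60.4 tilt x [ 0.001 -0.001 -1.   ]
level rotvec deg [ 0.   -0.05 -0.08]
turn about tool x (deg; tool x down so world yaw sign flips): 0.6 alt -179.4 q6 0.6
shift [ 25.9  -1.8 -80. ] dist 84.1 jaw yaw -60.4 tilt x [ 0.001 -0.001 -1.   ]
level rotvec deg [ 0.   -0.05 -0.08]
turn about tool x (deg; tool x down so world yaw sign flips): 0.6 alt -179.4 q6 0.6
shift [ 33.9  -1.8 -80. ] dist 86.9 jaw yaw -60.4 tilt x [ 0.001 -0.001 -1.   ]
level rotvec deg [ 0.   -0.05 -0.08]
turn about tool x (deg; tool x down so world yaw sign flips): 0.6 alt -179.4 q6 0.6
```

```bash
python3 -m inch '[[0,[2,-1,-40],[0.6,0,0]],[0,[2,-1,-40],[0,0,0]],[0,[4,0,0],[0,0,0]],[0,[0,0,0],[0,0,0]]]' 40; python3 -c "
from h import *
go([.5439,-.0694,.07],-61)"
```

```text
time: 21.08
position: [0.545, -0.0699, 0.0753]
tool_rot: [0.685, 0.175, -0.685, 0.176]
ft_force: [0.2, 0.7, -0.9]
grip_width: 0.0092
shift [ 5.3 -1.   0.7] dist 5.5 jaw yaw -61.2 tilt x [ 0.    -0.001 -1.   ]
level rotvec deg [ 0.    0.01 -0.06]
turn about tool x (deg; tool x down so world yaw sign flips): -0.2 alt 179.8 q6 0.74
```

```bash
python3 -m inch '[[0,[5,-1,0.7],[0,0,0]],[0,[2,0,0],[0,0,0]],[0,[0,0,0],[0,0,0]]]' 40; python3 -c "
from h import *
go([.5439,-.0694,.06],-61)"; python3 -m inch '[[0,[3,0,0],[0,0,0]],[0,[2,0,0],[0,0,0]]]';python3 -c "
from h import *
go([.5439,-.0694,.06],-61)"
```

```text
time: 21.45
position: [0.5413, -0.0704, 0.0677]
tool_rot: [-0.684, -0.175, 0.686, -0.175]
ft_force: [-0.4, -0.0, -0.8]
grip_width: 0.0096
shift [ 7.7  0.4 -2.7] dist 8.2 jaw yaw -61.4 tilt x [-0.002 -0.    -1.   ]
level rotvec deg [0.   0.12 0.04]
turn about tool x (deg; tool x down so world yaw sign flips): -0.4 alt 179.6 q6 0.74
time: 21.7
position: [0.5413, -0.0708, 0.063]
tool_rot: [-0.685, -0.174, 0.686, -0.175]
ft_force: [-0.5, -0.4, 4.1]
grip_width: 0.0096
shift [ 3.  0. -3.] dist 4.2 jaw yaw -61.4 tilt x [-0.002 -0.001 -1.   ]
level rotvec deg [0.   0.1  0.02]
turn about tool x (deg; tool x down so world yaw sign flips): -0.4 alt 179.6 q6 0.74
```

```bash
python3 -m inch '[[0,[-4,0,0],[0,0,0]],[0,[0,0,-2.2],[0,0,0]],[0,[0,0,0],[0,0,0]]]' 40; python3 -c "
from h import *
go([.5439,-.0694,.06],-61);print(get_obs()['position'])"
```

```text
time: 22.08
position: [0.5436, -0.0697, 0.0673]
tool_rot: [-0.685, -0.174, 0.686, -0.175]
ft_force: [-0.2, -0.4, -0.8]
grip_width: 0.0097
shift [ 7.3 -0.1 -0.4] dist 7.3 jaw yaw -61.4 tilt x [-0.001 -0.001 -1.   ]
level rotvec deg [ 0.    0.08 -0.01]
turn about tool x (deg; tool x down so world yaw sign flips): -0.4 alt 179.6 q6 0.74
[ 0.543605   -0.06970453  0.06726859]
```

```bash
python3 -m inch '[[0,[3,0,0],[0,0,0]],[0,[2,0,0],[0,0,0]],[0,[0,0,0],[0,0,0]]]' 40; python3 -m inch '[[0,[2,0,0],[0,0,0]],[0,[0,0,0],[0,0,0]]]'|egrep 'pos|ft'
```

```text
time: 22.45
position: [0.5433, -0.0695, 0.0616]
tool_rot: [-0.685, -0.175, 0.686, -0.175]
ft_force: [-0.6, 0.1, -1.4]
grip_width: 0.0098
position: [0.5432, -0.0695, 0.0593]
ft_force: [-0.2, 1.0, -0.4]
```

The knob is sliding onto the shaft with no force. Continuing down.

```bash
python3 -m inch '[[0,[3,0,0],[0,0,0]],[0,[2,0,0],[0,0,0]],[0,[0,0,0],[0,0,0]]]' 40|egrep 'pos|ft';  python3 -m inch '[[0,[2,0,0],[0,0,0]],[0,[0,0,0],[0,0,0]]]'|egrep 'pos|ft|gri';python3 -m inch '[[0,[2,0,0],[0,0,0]],[0,[0,0,0],[0,0,0]]]'|egrep 'pos|ft|gri'
```

```text
position: [0.5432, -0.0695, 0.0539]
ft_force: [0.2, 0.2, -0.5]
position: [0.5432, -0.0695, 0.0518]
ft_force: [-0.5, -0.4, 0.2]
grip_width: 0.0096
position: [0.5434, -0.0696, 0.0504]
ft_force: [-1.0, 0.6, 2.6]
grip_width: 0.0101
```

```bash
for i in 1 2 3; do python3 -m inch '[[0,[2,0,0],[0,0,0]]]' 60|egrep 'pos|ft|gri'; done
```

```text
position: [0.5435, -0.0696, 0.0488]
ft_force: [-0.2, -0.2, 5.5]
grip_width: 0.0097
position: [0.5435, -0.0697, 0.0472]
ft_force: [-3.2, 0.8, 16.6]
grip_width: 0.0095
position: [0.5436, -0.0697, 0.0471]
ft_force: [-4.8, 0.8, 24.8]
grip_width: 0.0092
```

```bash
python3 -m inch '[[0,[1.2,0,0],[0,0,0]],[0,[1.2,0,0],[0,0,0]]]' 60|egrep 'tim|pos|ft|gri'; python3 -c "
from h import *
im,P=cam('wrist','w13.png');np.savez('pics/w13.png.npz',**{k:np.array(v) for k,v in P.items()});print(P['xyz'],get_obs()['ft_force'],get_obs()['position'])
for t in ('pointer_tip','marker'): print(t,[(d['pixel'],d['confidence']) for d in imaging.tip_of('wrist',t)[:1]])
im,P=cam('side','s13.png')
"; python3 rect.py w13.png | cut -c100-420
```

```text
time: 24.2
position: [0.5436, -0.0697, 0.0473]
ft_force: [-2.0, 0.5, 10.6]
grip_width: 0.009
[ 0.6138938  -0.03122909  0.23444685] [-2.50559962  0.5901379  11.70221992] [ 0.54354261 -0.06964837  0.04730745]
pointer_tip [([20.0, 179.0], 0.65)]
marker [([256.7, 94.9], 0.51)]

10.5:139 10.0:137 9.5:136 9.0:136 8.5:136 8.0:137 7.5:138 7.0:140 6.5:141 6.0:139 5.5:139 5.0:139 4.5:140 4.0:139 3.5:138 3.0:138 2.5:139 2.0:139 1.5:139 1.0:139 0.5:137 -0.0:131 -0.5:122 -1.0:119 -1.5:124 -2.0:132 -2.5:137 -3.0:139 -3.5:140 -4.0:142 -4.5:148 -5.0:160 -5.5:171 -6.0:178 -6.5:179 -7.0:176 -7.5:167 -8.0:15

10.5:107 10.0:107 9.5:107 9.0:105 8.5:106 8.0:108 7.5:108 7.0:109 6.5:109 6.0:109 5.5:109 5.0:109 4.5:110 4.0:111 3.5:109 3.0:108 2.5:109 2.0:110 1.5:109 1.0:108 0.5:108 -0.0:109 -0.5:110 -1.0:112 -1.5:112 -2.0:112 -2.5:110 -3.0:110 -3.5:116 -4.0:133 -4.5:163 -5.0:197 -5.5:220 -6.0:229 -6.5:228 -7.0:220 -7.5:198 -8.0:16

10.5:140 10.0:140 9.5:140 9.0:139 8.5:139 8.0:138 7.5:139 7.0:140 6.5:141 6.0:141 5.5:141 5.0:140 4.5:141 4.0:141 3.5:141 3.0:140 2.5:141 2.0:141 1.5:140 1.0:140 0.5:141 -0.0:141 -0.5:138 -1.0:135 -1.5:131 -2.0:131 -2.5:134 -3.0:137 -3.5:139 -4.0:140 -4.5:142 -5.0:147 -5.5:157 -6.0:164 -6.5:165 -7.0:161 -7.5:150 -8.0:13
```

```bash
python3 -c "
from rig import get_obs,robot
o=get_obs();print(o['time'],o['ft_force'],o['position'],o['grip_width']);print(robot.hand_in())"
```

```text
24.4 [-2.19335802  0.69623004 11.45375604] [ 0.54353966 -0.06966171  0.04729902] 0.009465986245032533
the job is handed in; nothing more can be done
None
```

The job is done and handed in at 24.4 s, with the knob still gripped and pressed down on the shaft and the pointer on the marker.

**Tuning:** I turned the tuning knob clockwise about 0.93 rad in two steps. In the last wrist picture the pointer blade was at y −6.25 mm and the marker blade at −6.3 mm, so they agree to about 0.2 mm.

**Knob:** I picked up the white aluminium knob and left the green and turquoise look-alikes alone. I turned its nose to the direction of the shaft's flat, about 29° in the world frame. The first descent met the shaft rim about 3 mm off and pushed with about 4 N. I lifted, corrected and then slid it on with no force. It reached the stop 4 mm below first spring contact and peaked at 25 N. It was held at about 11 N, above the spring's 7 N.

**Disagreements and limits:**
- **Fingertip height:** the real fingertips sat about 24 mm above the reported TCP. The first grip on the tuning knob was off to one side, and the second shut above it. I found the offset by touching the radio's top.
- **Flat direction:** the flat faced away from the robot, not "roughly to the robot" as described. I went by the pictures, and the knob fitted that way.
- **Bystanders:** I didn't re-measure the eraser, binder clip and keys at the end. The arm only passed well above the desk near them.

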